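# Point out the wide reel in the rack and book it

## Robot

A 7-joint arm with a two-finger parallel gripper is mounted at the origin on the work surface. World frame = base frame: x ahead of the robot, y to its left, z up, the work surface at z = 0. Lengths are in m, angles in rad, forces in N, time in s.
With the tool pointing down it reaches from about 0.425 to 0.925 m from the base axis. Payload 6.8 kg.
Tool frame: the origin (TCP) lies between the finger pads, 19 mm behind the fingertips; this is the grasp point; z points along the fingers, y is the line along which they close (so a half turn about z gives the same grasp; the last joint's range is limited). The gripper opens to 85 mm and grips with 20 to 120 N. Pads are 22 mm wide; open, the fingers measure 114 mm over their backs; the gripper's body (76 mm by 85 mm) begins 54 mm behind the grasp point. The pads swing forward as they close: fully open they stand 13 mm farther back than shut.
Start: joints at [1.174, 0.477, 0.022, 1.555, -0.011, 1.109, -0.083], TCP at [0.192, -0.647, 0.25] pointing down, gripper open.
Joint ranges: [-2.96, 2.96], [-0.34, 2.1], [-1.41, 1.46], [0.24, 2.44], [-1.37, 4.51], [0.17, 1.92], [-2.96, 2.96]. Speed limits (rad/s): [2.39, 2.39, 3.14, 3.14, 3.14, 3.14, 3.14].

## Interface

Orientations are given as a unit quaternion [w, x, y, z].
In Python, from cell import env, kin, camera, calibration, job gives the robot as it stands. The module is installed in compiled form; this text tells all that it offers. Calls block until the motion is done:
- env.reach(position, orientation): joint-space move of the TCP to a pose.
- env.movel(position, velocity=0.15, rot=None, stop_force=None): straight line of the TCP; rot=None keeps the orientation; velocity is the mean speed in m/s. With stop_force (N) it stops when the force on the tool has changed by that much, and returns True; else False.
- env.goto_joints(angles): joint-space move.
- env.grip(opening, f_grip=None): finger opening in m; f_grip is the grip in N (None keeps the last); returns when the fingers have stopped.
- env.dwell(seconds).
- kin.inverse_kinematics(position, orientation): joint angles nearest the present ones, or None.
- env.get_state(): the state.
- camera(name): name is "side" or "top" or "wrist"; returns (picture, depth): 384x512x3 uint8, blue, green, red; 384x512 float32, m along the optical axis (not along the pixel's ray), 0 where there is no reading.
- calibration(name): a dict with "fx", "fy", "cx", "cy" (pixels), "k1" (the pictures are not rectified: a ray, as slopes to the right and down, at radius r is drawn at 1 + k1 r^2 times it, then the intrinsics apply), "rvec" (rotation vector, rad) and "tvec" (3), from world to camera coordinates, as OpenCV has them. Camera axes: x right, y down, z forward; pixel columns grow to the right and rows downward; lengths in m; the calibration is good to about 2 mm. A picture is of the moment at which its call begins: read the wrist's pose just before it. calibration takes no time and is no camera call; for the wrist camera it gives the pose at the moment of the call.
A pose or a line that the arm cannot do raises env.PlanningError and nothing moves.
- job.job_done(): hands the job in; it is judged then, once.
The state is a dict: "time": time; "qpos": joint angles; "joint_velocities": joint speeds; "joint_torque": joint torques, N m; "tcp_pos": TCP position; "orientation": TCP orientation; "force": force on the tool from outside, world axes, zero at the start; "torque": the same for the moment, N m; "opening": finger opening in m; "gripper_force": force on a finger pad.
Only numpy, scipy, OpenCV 4.12 (cv2) and the standard library are available. Lean on these libraries where they do the work, as an engineer would, in place of code of your own. Each camera call takes 0.05 s, during which the arm holds its last target. There are 200 camera calls.

## Task

A picker beside you must see which component reel to take: the wide one, clearly thicker than the other reels standing in the wire rack. Come down to it from well above, not along the row, and point straight down at the middle of its top edge with your fingertips two or three centimetres above it; stay there for three seconds without touching any reel. Then book it: gently press the large round key of the grey terminal fully down, let it spring back, and withdraw, leaving the small key, the rack and everything else alone.

Things in the scene. Friction and masses are not known exactly. Their poses are not given: they have to be found in the camera images.
- rack: fixed steel wire reel rack, 206 mm long (its y) and 150 mm deep (its x), 110 mm high, on the bench to the robot's left or right: five slots in a row along its y, 38 mm apart between wire hoops, each holding one reel that stands on edge, flat faces square to y. The reels overhang it to 89 mm either side in x. Origin: on the bench under its middle
- reel_wide: the wide reel: 30 mm thick along its y; 178 mm in diameter, white flanges, standing on its rim in a slot of the rack, all plain and alike but for width. Origin: the lowest point of the rim, 11 mm above the bench; its z is up
- reel_wide_top (a point): the middle of the wide reel's top edge: highest point of its rim, half-way across its 30 mm width, 189 mm above the bench; same axes as the reel
- reel_mid: a reel 16 mm thick along its y; 178 mm in diameter, white flanges, standing on its rim in a slot of the rack, all plain and alike but for width. Origin: lowest point of the rim
- reel_a: a narrow reel, 12 mm thick along its y; 178 mm in diameter, white flanges, standing on its rim in a slot of the rack, all plain and alike but for width. Origin: lowest point of the rim
- reel_b: a narrow reel, 12 mm thick along its y; 178 mm in diameter, white flanges, standing on its rim in a slot of the rack, all plain and alike but for width. Origin: lowest point of the rim
- reel_c: a narrow reel, 12 mm thick along its y; 178 mm in diameter, white flanges, standing on its rim in a slot of the rack, all plain and alike but for width. Origin: lowest point of the rim
- reel_mid_top (a point): the middle of that reel's top edge, 189 mm above the bench
- reel_a_top (a point): the middle of that reel's top edge, 189 mm above the bench
- reel_b_top (a point): the middle of that reel's top edge, 189 mm above the bench
- reel_c_top (a point): the middle of that reel's top edge, 189 mm above the bench
- terminal: stock-booking terminal fixed on the bench on the other side from the rack: flat grey housing 170 mm (x) x 130 mm (y), 42 mm high, display and a row of flat keypad marks on top, and two round grey push keys in black collars along the edge towards the robot. Origin: on the bench under its middle
- ok_key_top (a point): centre of the top face of the large round key (38 mm across), 64 mm above the bench when up; it moves down with the key
- ok_key (a joint): travel of the large key (m): 0 up, 0.006 fully down; goes straight down against a spring, about 5 N when fully down, and springs back
- no_key_top (a point): centre of the top face of the small round key (16 mm across), 68 mm to the right (-y of the terminal) of the large one; not to be pressed
- no_key (a joint): travel of the small key (m): 0 up, 0.004 fully down (3 N)
- flat_reel: a loose reel lying flat on the bench, 178 mm across, 12 mm high; origin under its centre
- jar: white jar with a black lid, 64 mm across, 85 mm high; origin under its centre
- tape_roll: small roll of label stock lying flat, 56 mm across, 19 mm high; origin under its centre
- blue_bin: empty open blue bin, 160 x 100 x 75 mm high; origin under its centre
There are look-alikes about, which are no part of the job. Leave any red or yellow look-alike of the reel_a alone.

How it is judged:
By the outcome, as a careful person would: the job done as asked, in the order asked, and still so for the second after the job is handed in, with the robot touching nothing.
It also fails if it takes over 48 s, if anything falls off the work surface, if the arm or the gripper's body presses on something with over 40 N, if the wrist force passes 120 N, or if a joint passes its speed limit or range.

## Working session

There is one attempt and no reset: what is moved stays moved. The work goes in short steps, each a Python script; the robot and the scene stay as the last script left them, time stands still between calls to the robot, and variables do not carry over. Pictures are saved under pics/ and viewed, at most 10 in all, crops included, and the job is handed in when it is done.

```bash
mkdir -p pics
cat > h.py <<'E'
import numpy as np, cv2
from cell import env, kin, camera, calibration, job
def world(c, d, u, v, z=None):
    """pixel -> world via depth d (or plane z)"""
    K=np.array([[c['fx'],0,c['cx']],[0,c['fy'],c['cy']],[0,0,1.]])
    s=cv2.undistortPoints(np.array([[[u,v]]],float),K,np.array([c['k1'],0,0,0.]))[0,0]
    R=cv2.Rodrigues(np.array(c['rvec'],float))[0]; t=np.array(c['tvec'],float).ravel()
    r=np.array([s[0],s[1],1.]); o=-R.T@t; w=R.T@r
    return o+w*(d if z is None else (z-o[2])/w[2])
E
python3 - <<'E'
from h import *
s=env.get_state();print(s['time'],s['tcp_pos'],s['orientation'])
for n in('top','side'):
    c=calibration(n);p,d=camera(n);cv2.imwrite(f'pics/{n}0.png',p);np.savez(f'{n}0.npz',p=p,d=d)
    print(n,c)
a=cv2.imread('pics/top0.png');cv2.imwrite('pics/t1.png',cv2.resize(a,(800,600)))
a=cv2.imread('pics/side0.png');cv2.imwrite('pics/s1.png',cv2.resize(a,(800,600)))
E
```

```text
0.0 [ 0.19204315 -0.64649845  0.24902229] [-9.12730827e-04  9.89592335e-01  1.43896264e-01 -2.05344542e-04]
top {'fx': 409.22133754103436, 'fy': 409.22133754103436, 'cx': 262.6368680954587, 'cy': 189.4897855723275, 'k1': -0.1338739647314421, 'rvec': array([ 2.17884352, -2.12232971,  0.14228533]), 'tvec': array([-0.05548061,  0.5551902 ,  1.30198792])}
side {'fx': 422.95849346955197, 'fy': 422.95849346955197, 'cx': 254.46705899748915, 'cy': 190.52692855579824, 'k1': -0.008396218107115966, 'rvec': array([ 0.67664036, -2.71026798,  1.01076091]), 'tvec': array([0.45736446, 0.32645824, 1.2398555 ])}
```

View pics/t1.png

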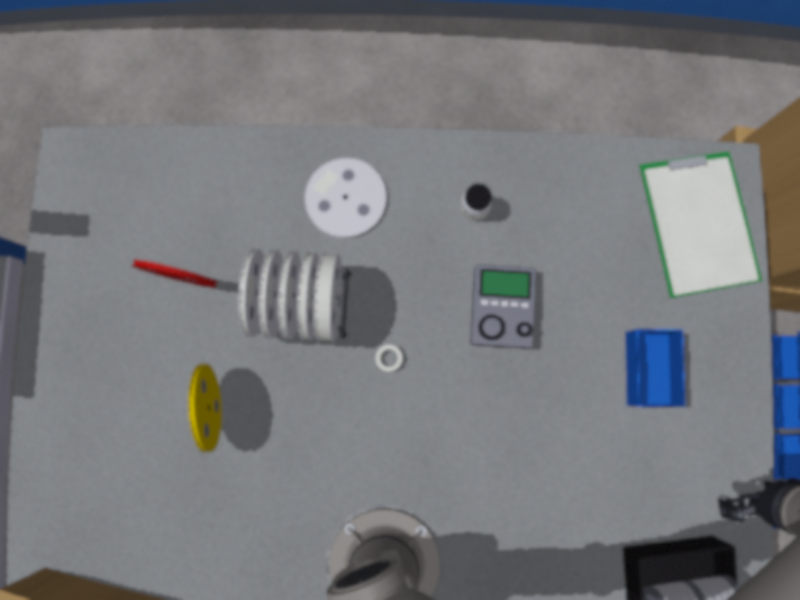

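View pics/s1.png

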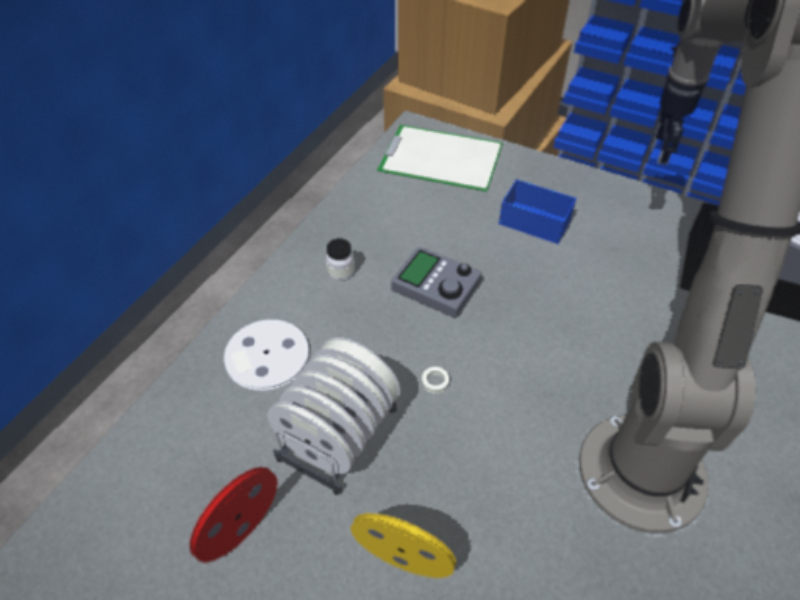

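The top view shows the rack's five reels from u≈245 to 340, v≈297 (800 px scale). The rightmost, at about (327,297), looks thick. The terminal is at (505,305), with the large key at (491,327) and the small one at (524,329). 

Things that could be mistaken for the wide reel: the other rack reels at (250/268/287/307,297), the flat reel (345,197), red (175,272) and yellow (205,407). I choose (327,297) and check it in a close crop.

Run:
```python
from h import *
c=calibration('top');f=np.load('top0.npz');p,d=f['p'],f['d']
A=cv2.resize(p[150:230,140:240],None,fx=5,fy=5,interpolation=cv2.INTER_CUBIC)
B=cv2.resize(p[165:225,290:360],None,fx=4,fy=4,interpolation=cv2.INTER_CUBIC)
o=np.zeros((400,780,3),np.uint8);o[:400,:500]=A;o[:240,500:]=B;cv2.imwrite('pics/crop.png',o)
P=np.array([world(c,d[v,u],u,v) for v in range(150,230) for u in range(140,240) if d[v,u]>0])
Q=P[P[:,2]>.175];print(len(Q),Q.min(0),Q.max(0))
ys=np.sort(Q[:,1]);h,e=np.histogram(ys,bins=np.arange(ys[0]-.002,ys[-1]+.004,.004))
print([(round(a,3),int(b)) for a,b in zip(e,h)])
for u,v in((314,209),(336,210)):print(world(c,0,u,v,.064),world(c,d[v,u],u,v))
```

```text
866 [0.49095691 0.10640809 0.17502468] [0.59721171 0.28451795 0.19420371]
[(np.float64(0.104), 8), (np.float64(0.108), 41), (np.float64(0.112), 33), (np.float64(0.116), 34), (np.float64(0.12), 40), (np.float64(0.124), 31), (np.float64(0.128), 37), (np.float64(0.132), 41), (np.float64(0.136), 26), (np.float64(0.14), 0), (np.float64(0.144), 0), (np.float64(0.148), 1), (np.float64(0.152), 38), (np.float64(0.156), 33), (np.float64(0.16), 30), (np.float64(0.164), 42), (np.float64(0.168), 29), (np.float64(0.172), 0), (np.float64(0.176), 0), (np.float64(0.18), 0), (np.float64(0.184), 0), (np.float64(0.188), 12), (np.float64(0.192), 36), (np.float64(0.196), 33), (np.float64(0.2), 43), (np.float64(0.204), 6), (np.float64(0.208), 0), (np.float64(0.212), 0), (np.float64(0.216), 0), (np.float64(0.22), 0), (np.float64(0.224), 0), (np.float64(0.228), 36), (np.float64(0.232), 33), (np.float64(0.236), 38), (np.float64(0.24), 25), (np.float64(0.244), 0), (np.float64(0.248), 0), (np.float64(0.252), 0), (np.float64(0.256), 0), (np.float64(0.26), 0), (np.float64(0.264), 4), (np.float64(0.268), 40), (np.float64(0.272), 32), (np.float64(0.276), 39), (np.float64(0.28), 24), (np.float64(0.284), 1)]
[ 0.49429541 -0.20664239  0.064     ] [ 0.49421439 -0.20653158  0.06489873]
[ 0.49280355 -0.27742136  0.064     ] [ 0.49294073 -0.27769528  0.0624586 ]
```

View pics/crop.png

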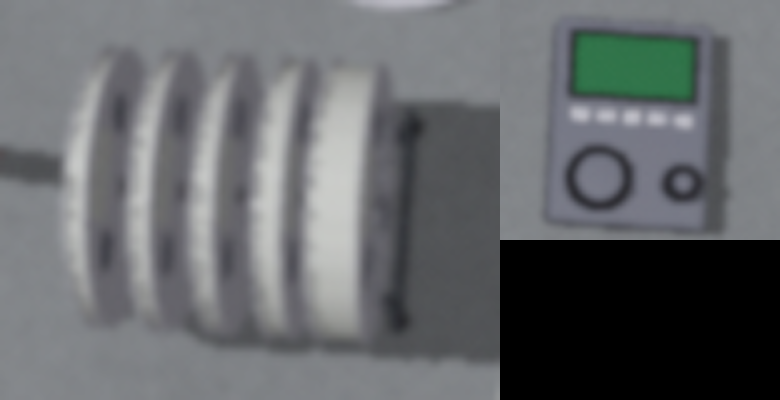

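The crop confirms the choice. The rightmost reel at (345,200) in the crop is about twice as thick as any other: about 32 mm by depth (y 0.107–0.139), against 18 mm for its neighbour. The heights fit (about 0.189), and the keys are about 70 mm apart at z≈0.064, as described.

Run:
```python
from h import *
from scipy.optimize import least_squares
c=calibration('top');f=np.load('top0.npz');d=f['d']
P=np.array([world(c,d[v,u],u,v) for v in range(150,230) for u in range(140,240) if d[v,u]>0])
W=P[(P[:,2]>.165)&(P[:,1]>.09)&(P[:,1]<.141)]
r=least_squares(lambda k:np.hypot(W[:,0]-k[0],W[:,2]-k[1])-.089,[.54,.1],loss='soft_l1',f_scale=.002).x
for lo in(.5,.52,.54,.56,.58):
    w=W[(W[:,0]>lo)&(W[:,0]<lo+.02)];print(lo,np.percentile(w[:,1],[2,98]),w[:,2].max())
print('wide axis x,z',r)
env.grip(0.0,20)
print(kin.inverse_kinematics([r[0],.123,.45],[0,1,0,0]),kin.inverse_kinematics([r[0],.123,.233],[0,1,0,0]),kin.inverse_kinematics([.494,-.207,.08],[0,1,0,0]))
s=env.get_state();print(s['time'],s['opening'])
env.movel([.192,-.647,.42],.2)
env.reach([r[0],.123,.42],[0,1,0,0])
s=env.get_state();print(s['time'],s['tcp_pos'],s['qpos'])
p,d=camera('wrist');cw=calibration('wrist');cv2.imwrite('pics/w1.png',p);np.savez('w1.npz',p=p,d=d,**{k:cw[k] for k in cw})
```

```text
0.5 [0.10971845 0.13872944] 0.18687943852082323
0.52 [0.10852708 0.1381812 ] 0.19420371294510264
0.54 [0.10806075 0.13849661] 0.19295079597070197
0.56 [0.10798817 0.13731017] 0.18795679925668995
0.58 [0.10717066 0.1368057 ] 0.17848275918533307
wide axis x,z [0.54251843 0.09560682]
[ 0.39126266  0.26334552 -0.9047401   1.50416793  0.2071054   1.47444368
 -2.08737301] [ 0.24040533  0.389076   -0.72341734  1.82294871  0.29543351  1.04004705
 -2.16833734] [ 0.40605772  0.48502047 -0.15714255  2.01382204  0.12063994  0.65135946
 -1.40011677]
0.8667 -0.0001226183019770368
4.8333 [0.5428778  0.12206533 0.41985578] [ 0.41732401  0.28453993 -0.93793116  1.55617637  0.23118581  1.4184639
 -2.10901504]
```

View pics/w1.png

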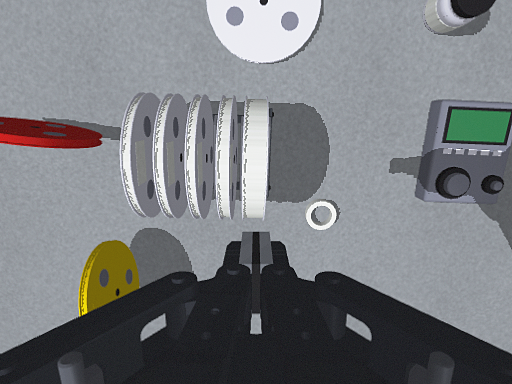

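The wrist picture shows the shut fingertips at (257,250), with the wide reel above them at u 244–270, v≈157. The large key is at (453,183). I'll refine both positions from this view.

Run:
```python
from h import *
from scipy.optimize import least_squares
f=np.load('w1.npz');d=f['d'];c={k:f[k] for k in('fx','fy','cx','cy','k1','rvec','tvec')};c={k:(float(v) if v.ndim==0 else v) for k,v in c.items()}
P=np.array([world(c,d[v,u],u,v) for v in range(92,225) for u in range(238,280) if d[v,u]>0])
W=P[(P[:,2]>.165)&(P[:,1]<.141)]
r=least_squares(lambda k:np.hypot(W[:,0]-k[0],W[:,2]-k[1])-.089,[.54,.1],loss='soft_l1',f_scale=.002).x
print(r,r[1]+.089)
for lo in(.5,.52,.54,.56):
    w=W[(W[:,0]>lo)&(W[:,0]<lo+.02)];print(lo,np.percentile(w[:,1],[2,98]),w[:,2].max())
K=np.array([world(c,d[v,u],u,v) for v in range(160,206) for u in range(430,480) if d[v,u]>0])
T=K[K[:,2]>.060];print(len(T),T.min(0),T.max(0),(T.min(0)+T.max(0))/2)
```

```text
[0.54322888 0.09598896] 0.1849889600121846
0.5 [0.10994637 0.1382238 ] 0.18653628771082692
0.52 [0.10903771 0.1377384 ] 0.18961192289684092
0.54 [0.10806009 0.13749365] 0.1900260869156843
0.56 [0.10804108 0.13626626] 0.18927157576091524
426 [ 0.47880962 -0.22708214  0.06006013] [ 0.51573739 -0.18875801  0.06629573] [ 0.4972735  -0.20792008  0.06317793]
```

Run:
```python
from h import *
env.movel([.543,.123,.233],.08)
env.dwell(.3);s=env.get_state();print(s['time'],s['tcp_pos'],s['force'])
env.dwell(3.6)
s=env.get_state();print(s['time'],s['tcp_pos'],s['orientation'],s['force'])
p,d=camera('side');cv2.imwrite('pics/s2.png',cv2.resize(p[170:330,130:290],(600,600),interpolation=cv2.INTER_CUBIC))
env.movel([.543,.123,.42],.15)
env.reach([.4955,-.2075,.30],[0,1,0,0])
env.movel([.4955,-.2075,.11],.12)
env.dwell(.3);s=env.get_state();print(s['time'],s['tcp_pos'],s['orientation'],s['force'])
p,d=camera('side');cv2.imwrite('pics/s3.png',cv2.resize(p[130:230,220:340],(720,600),interpolation=cv2.INTER_CUBIC))
```

```text
7.675 [0.54302739 0.12299329 0.2330499 ] [ 0.44073896  0.03307649 -0.19013336]
11.275 [0.5430155  0.1229858  0.23301031] [-1.00434237e-06  9.99999999e-01 -2.37772541e-05  2.46576945e-05] [-0.18035843 -0.09087653 -0.12991952]
16.0917 [ 0.49556899 -0.2075892   0.11020735] [ 1.12923391e-04  9.99999981e-01 -5.34838916e-05  1.47142272e-04] [-0.70304774 -0.54381272  0.27441367]
```

View pics/s2.png

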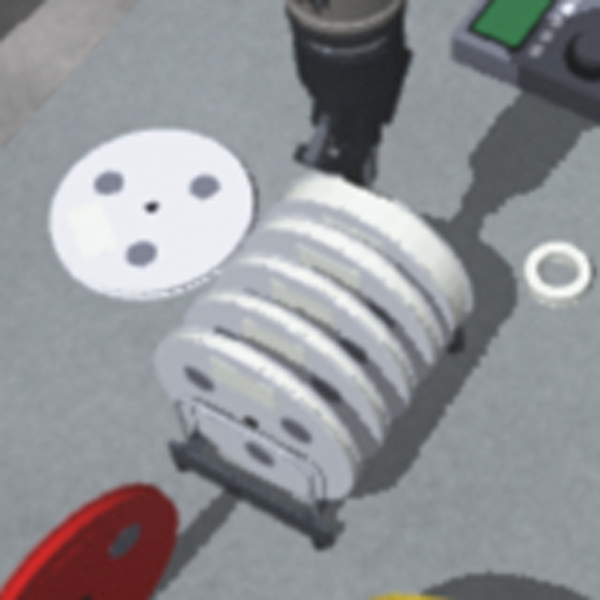

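View pics/s3.png

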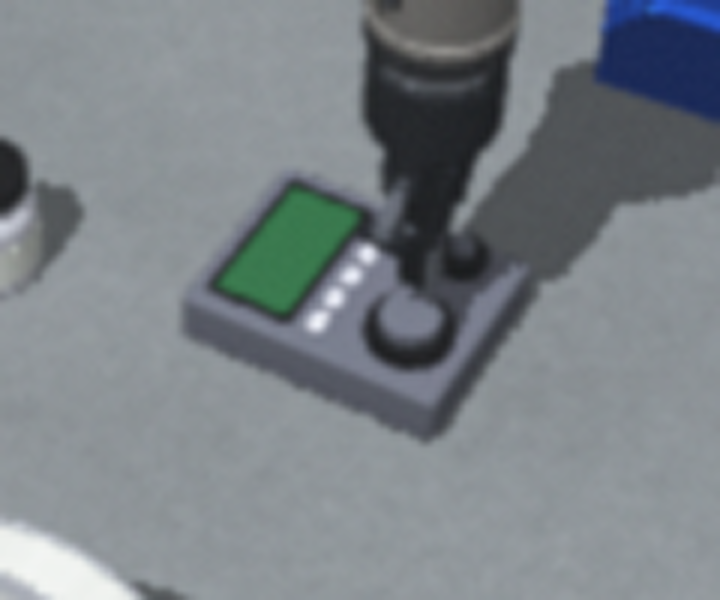

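The hover picture shows the tips at (355,180), just above the wide reel's middle, with clear air and no contact. The second picture shows the tips at (415,285), just above the large key (410,320) and clear of the small key (465,255).

Run:
```python
from h import *
env.movel([.4955,-.2075,.088],.05); env.dwell(.2)
f0=env.get_state()['force'][2]
hit=env.movel([.4955,-.2075,.072],.012,stop_force=8)
s=env.get_state();print(hit,s['time'],s['tcp_pos'],s['force'],f0)
env.dwell(.3);s=env.get_state();print(s['tcp_pos'],s['force'])
```

```text
True 17.8583 [ 0.49553168 -0.20753944  0.07681034] [-1.25328056  0.25676796  6.43412413] -0.25629171811701174
[ 0.49550022 -0.20753095  0.07680034] [-0.85635054  0.07889319  6.70895456]
```

Run:
```python
from h import *
h=env.movel([.4955,-.2075,.0758],.008,stop_force=6); env.dwell(.2)
s=env.get_state();print(h,s['tcp_pos'],s['force'])
env.movel([.4955,-.2075,.11],.04); env.movel([.4955,-.2075,.28],.15); env.dwell(.5)
p,d=camera('top');c=calibration('top');s=env.get_state();print(s['time'],s['force'],s['tcp_pos'])
p,d=camera('side');c=calibration('side')
a=p.copy();cv2.imwrite('pics/s4.png',cv2.resize(p[110:340,110:350],(626,600),interpolation=cv2.INTER_CUBIC))
K=np.array([world(c,d[v,u],u,v) for v in range(176,192) for u in range(280,298) if d[v,u]>0])
T=K[np.hypot(K[:,0]-.4955,K[:,1]+.2075)<.013];print(len(T),np.median(T,0))
```

```text
False [ 0.49561756 -0.20751646  0.07669376] [-4.5580413   0.37505081 12.57797852]
21.45 [-0.10485716 -0.22978869 -0.46270849] [ 0.49546491 -0.20748011  0.27993654]
34 [ 0.49467582 -0.20565598  0.06425254]
```

View pics/s4.png

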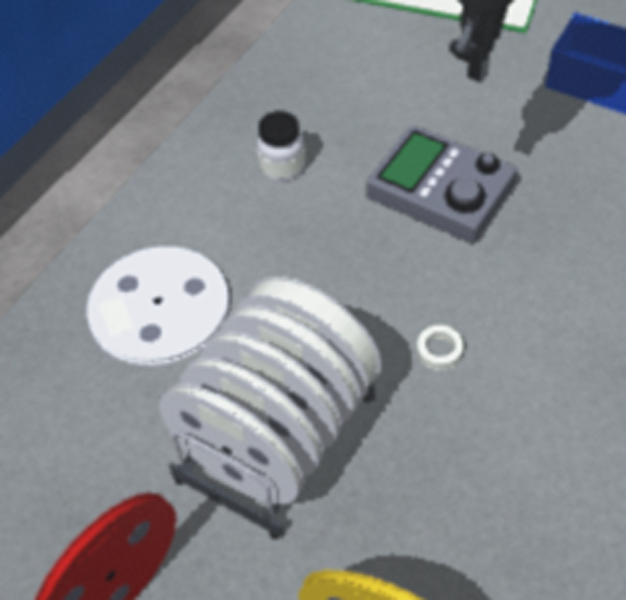

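The key hit its hard stop: force rose to 12.6 N with almost no further travel. It has sprung back to z≈0.064. The picture shows the terminal (465,190) and reels unchanged, and the arm clear at (480,70).

```bash
python3 -c "
from h import *
print(job.job_done())"
```

```text
the job is handed in; nothing more can be done
None
```

I pointed at the wide reel for over three seconds from about 25 mm above it, pressed the large key fully down and saw it spring back, then withdrew with nothing else touched and handed the job in at about 21.5 s.

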